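# Set the tea glass under the samovar tap and hold the tap open

## Task

Slide the round copper tray with the faceted glass along the table, without lifting or tipping it, until it is centred on the grey drip mat so that the glass stands straight under the samovar's spout. Only then press the spring-loaded tap lever down by its red pad until the lever lies level, not right down to its stop, and finish while still holding it there. Leave the spare glass, the sugar bowl and the jam jar where they are.

Things in the scene. Friction and masses are not known exactly. Their poses are not given: they have to be found in the camera images.
- samovar: Fixed steel samovar, 370 mm tall, belly 200 mm across at 170-270 mm up, foot 156 mm across; side handles reach 137 mm along its y at 200-270 mm up. Origin on its axis at table height, z up. The tap, along its own -x: a level pipe 22 mm thick, axis 175 mm up, ending in a downward spout, 22 mm across, 200 mm from the samovar's axis, its mouth 150 mm above the table.
- drip_spot (a point): Centre of the grey round drip mat, 200 mm across, at table height straight under the spout (samovar frame: x = -200 mm). The mat is paper thin, things slide over it as over the bare table.
- tap (a joint): Spring tap lever, rad. Level hinge line 155 mm from the samovar's axis along its -x, 205 mm above the table; lever points away from the samovar, hinge to pad centre 55 mm. 0: released, leaning up 0.5 rad; 0.5: level (pad top 210 mm above the table, 210 mm from the samovar's axis); 0.75: on its stop. Springs back; at the pad about 4 N starts it, 7 N at level, 9 N at the stop.
- tap_pad (a point): Centre of the upper face of the round red pad (30 mm across, 10 mm thick) at the end of the tap lever; moves with the lever. Its top is about 236 mm above the table when released.
- tray: Loose round copper tray, 180 mm across, with an upright rim 26 mm high and 4 mm thick; floor 6 mm thick, in its centre a brass collar, 70 mm outside, 12 mm high (over the table), that the glass stands in. Origin: centre of the underside, z up. About 0.4 kg, the glass about 0.2 kg more.
- glass: Empty faceted glass, 90 mm tall, 66 mm across the rim and 54 mm across the foot, standing in the collar at the centre of the tray, its top 96 mm above the table. Origin: centre of its underside, z up.
- spare_glass: Second empty faceted glass, same as the first, standing directly on the table. Origin: centre of the underside. Leave alone.
- sugar_bowl: Blue lidded sugar bowl, 96 mm across, 89 mm tall. Origin: centre of the underside. Leave alone.
- jam_jar: Amber jam jar with a red lid, 76 mm across, 100 mm tall. Origin: centre of the underside. Leave alone.
Not all that is in view belongs to the job. Leave any brown or purple look-alike of the glass alone.

How it is judged:
On the way, in this order (a step that is already met when the one before it is completed fails the run):
1. the tray with the glass stands centred under the spout, the tap lever still released (horizontal distance between tray and drip_spot below 0.018 m and horizontal distance between glass and drip_spot below 0.02 m and linear speed of tray below 0.02 m/s and value of joint tap below 0.1 rad), for 0.3 s.
2. the tap lever is pressed level by the fingers and kept there (value of joint tap between 0.38 and 0.62 rad and contact force between the fingers and samovar above 1 N), for 0.5 s.
At the end, for the whole second after the job is handed in: The fingers hold the tap lever within 0.12 rad of level (joint 0.38 to 0.62) with more than 1 N, while the tray stands flat on the table with its centre within 18 mm, and the glass upright in it within 20 mm, of the point under the spout, both untouched (all of step 2 and horizontal distance between tray and drip_spot below 0.018 m and horizontal distance between glass and drip_spot below 0.02 m and height (world z) of tray below 0.006 m and height (world z) of glass below 0.014 m and angle between glass's own z axis and vertical below 0.1 rad and linear speed of tray below 0.01 m/s and contact force between the fingers and tray below 0.1 N and contact force between the fingers and glass below 0.1 N); the arm keeps its last pose, push and grip.
It fails at once if the tray is lifted off the table or tipped (height (world z) of tray above 0.012 m or angle between tray's own z axis and vertical above 0.15 rad).
It fails at once if the glass is tipped or lifted out of the tray (angle between glass's own z axis and vertical above 0.25 rad or height (world z) of glass above 0.025 m).
It fails at once if the tap is opened while the glass is not under the spout (value of joint tap above 0.25 rad and horizontal distance between glass and drip_spot above 0.03 m).
It fails at once if the spare glass, sugar bowl or jam jar is moved by more than 30 mm (distance of any of spare_glass, sugar_bowl, jam_jar from where it was at the start of the episode above 0.03 m).
It also fails if it takes over 51 s, if anything falls off the work surface, if the arm or the gripper's body presses on something with over 40 N, if the wrist force passes 120 N, or if a joint passes its speed limit or range.

## Robot

A 6-joint arm with a two-finger parallel gripper is mounted at the origin on the work surface. World frame = base frame: x ahead of the robot, y to its left, z up, the work surface at z = 0. Lengths are in m, angles in rad, forces in N, time in s.
With the tool pointing down it reaches from about 0.375 to 0.975 m from the base axis. Payload 3.8 kg.
Tool frame: the origin (TCP) lies at the very end of the fingers, on their centre line; the grasp point (between the pads) lies 19 mm behind it (bot.pinch_z is the distance from the TCP to the grasp point, in m); x points along the fingers, y is the direction in which the jaws open and shut, and the axes are right-handed (so a half turn about x gives the same grasp; the last joint's range is limited). The gripper opens to 85 mm and grips with 20 to 120 N. Pads are 22 mm wide; open, the fingers measure 114 mm over their backs; the gripper's body (76 mm by 85 mm) begins 54 mm behind the grasp point. The pads swing forward as they close: fully open they stand 13 mm farther back than shut.
Start: joints at [1.084, 0.264, 1.604, -0, 1.274, -0.037], TCP at [0.293, 0.608, 0.231] pointing down, gripper open.
Joint ranges: [-2.63, 2.63], [-0.94, 2.18], [0.31, 2.57], [-1.31, 4.45], [0, 2.66], [-2.55, 2.55]. Speed limits (rad/s): [2.57, 2.57, 3.14, 3.14, 3.14, 3.14].

## Interface

Orientations are given as a rotation vector (axis times angle).
In Python, from workcell import monitor, imaging, finish_job, bot gives the robot as it stands.
- The arm moves only by the tool jog_arm, never from a script. Its argument "rows" is a list of rows, each a list of 7 numbers: the shift along the tool's x, y, z in m, then the turn, a rotation vector about the tool's x, y, z in rad, then the opening in per cent of the stroke, from 0 (shut) to 100 (fully open). A call has 1 to 20 rows; each row is the pose to reach, as a shift and turn from the pose measured when the call began, along the tool's axes at that moment; what a row does not reach only later rows make up. A row lasts 1/10 s, in which the tool goes at most 50 mm and 8.59 degrees, less where a joint would pass 70% of its speed; a pose out of reach is approached as far as the arm can. A call with a gripper value outside its range is refused whole. The fingers move at their own pace and stop on an object; "force" is the grip in N (left out, the last holds). Time passes only in rows, so rows that repeat a pose let the fingers close. It gives the time, the measured TCP pose, the force and the opening at its end, in the units of the state.
- monitor.read_state(): the state, without advancing time (a new reading comes with each control period).
- imaging.read_camera(name): name is "side" or "top" or "wrist"; returns the picture (480x640x3 uint8, blue, green, red); there is no depth.
- imaging.camera_params(name): a dict with "fx", "fy", "cx", "cy" (pixels), "k1" (the pictures are not rectified: a ray, as slopes to the right and down, at radius r is drawn at 1 + k1 r^2 times it, then the intrinsics apply), "T" (4x4, takes a point from camera to world coordinates); the wrist camera has in their place "T_tool_cam" (4x4, takes a point from camera to tool coordinates, whose origin is the TCP and whose axes are the tool frame's). Camera axes: x right, y down, z forward; pixel columns grow to the right and rows downward; lengths in m; the calibration is good to about 2 mm. A picture is of the moment at which its call begins: read the wrist's pose just before it. camera_params takes no time and is no camera call.
- finish_job(): hands the job in, once; it reports no verdict.
The state is a dict: "time": time; "q": joint angles; "joint_vel": joint speeds; "joint_torque": joint torques, N m; "tool_pos": TCP position; "tcp_rot": TCP orientation; "wrist_force": force on the tool from outside, world axes, zero at the start; "torque": the same for the moment, N m; "width": opening from 0.0 (shut) to 1.0 (fully open).
Only numpy, scipy, OpenCV 4.12 (cv2) and the standard library are available. Lean on these libraries where they do the work, as an engineer would, in place of code of your own. Each camera call takes 0.05 s, during which the arm holds its last target. There are 200 camera calls.

## Working session

There is one attempt and no reset: what is moved stays moved. The work goes in short steps, Python scripts to look and compute and a tool call to move; the robot and the scene stay as the last step left them, time stands still between calls to the robot, and variables do not carry over. Pictures are saved under pics/ and viewed, about 8 in all and at most 12, crops included, and the job is handed in when it is done.

Besides the shell and the picture viewer there is one more tool, called after "Request:" by a JSON object that holds its "api" and its "payload", one argument or row to a line. jog_arm: Moves the arm, as the interface text tells. Its arguments: {"type":"object","properties":{"rows":{"type":"array","items":{"type":"array","items":{"type":"number"}}},"force":{"type":"number"}},"required":["rows"]}

```bash
mkdir -p pics; ls; cat > h.py <<'E'
import numpy as np, cv2
from workcell import monitor, imaging, finish_job, bot
from scipy.spatial.transform import Rotation as R
def ray(name,u,v,st=None):
    p=imaging.camera_params(name); d=np.array([(u-p['cx'])/p['fx'],(v-p['cy'])/p['fy']]); s=d.copy()
    for _ in range(20): s=d/(1+p['k1']*(s@s))
    if 'T' in p: T=np.array(p['T'])
    else:
        W=np.eye(4);W[:3,:3]=R.from_rotvec(st['tcp_rot']).as_matrix();W[:3,3]=st['tool_pos'];T=W@np.array(p['T_tool_cam'])
    return T[:3,3],T[:3,:3]@np.r_[s,1]
def at(name,u,v,z,st=None):
    o,d=ray(name,u,v,st); return o+d*(z-o[2])/d[2]
def proj(name,P):
    p=imaging.camera_params(name);T=np.linalg.inv(np.array(p['T']));c=T[:3,:3]@P+T[:3,3];s=c[:2]/c[2];s=s*(1+p['k1']*(s@s))
    return s*[p['fx'],p['fy']]+[p['cx'],p['cy']]
E
python3 - <<'E'
from h import *
for n in('top','side'):
    cv2.imwrite(f'pics/{n}0.png',imaging.read_camera(n)); p=imaging.camera_params(n); print(n,np.round(p['T'],3),p['fx'],p['k1'])
s=monitor.read_state();print(s)
E
```

```text
pics
top [[ 0.003 -0.993  0.115  0.45 ]
 [-1.    -0.002  0.01  -0.046]
 [-0.009 -0.115 -0.993  1.317]
 [ 0.     0.     0.     1.   ]] 440.09929433196515 -0.09679387355035797
side [[ 0.996 -0.065  0.052  0.493]
 [-0.083 -0.714  0.695 -0.916]
 [-0.008 -0.697 -0.717  1.06 ]
 [ 0.     0.     0.     1.   ]] 531.8498337024688 -0.014191875642428787
{'time': 0.1, 'q': array([ 1.08408012e+00,  2.64700229e-01,  1.60527715e+00,  1.54968744e-05,
        1.27371447e+00, -3.69067452e-02]), 'joint_vel': array([ 0.00042868, -0.00192212, -0.0016788 , -0.00038543,  0.00290812,
       -0.00167719]), 'joint_torque': array([ 1.61334447e-03, -5.16707933e+01, -3.68588233e+01, -1.16605411e-04,
        6.28967100e-03,  2.03884547e-06]), 'tool_pos': array([0.2931666 , 0.60725162, 0.23004999]), 'tcp_rot': array([ 0.35116951,  1.5424203 , -0.35437083]), 'wrist_force': array([-0.31477713,  0.78057445, -0.42994944]), 'torque': array([-0.03342203,  0.03235353,  0.02873609]), 'width': 1.000420131640521}
```

View pics/top0.png

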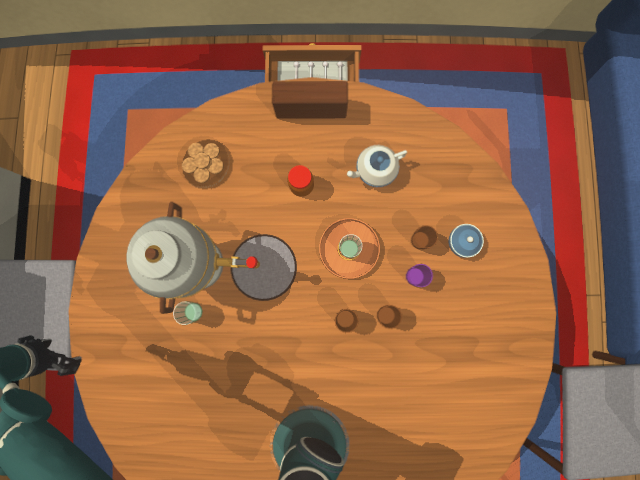

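View pics/side0.png

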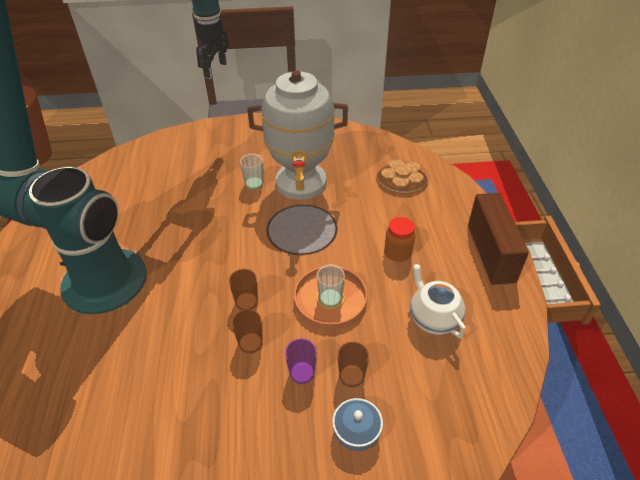

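Top view: samovar (150,255), grey mat (264,267), red pad (252,262), tray with greenish clear glass (350,249), spare clear glass (188,313), jar (300,180), sugar bowl (467,240). The brown glasses (424,238), (389,316), (346,320) and the purple one (418,276) are the look-alikes. The glass meant is the clear one in the copper tray. I'll confirm this in an enlarged crop.

```bash
python3 - <<'E'
from h import *
im=cv2.imread('pics/top0.png'); c=cv2.resize(im[205:330,215:440],None,fx=3.5,fy=3.5,interpolation=cv2.INTER_CUBIC); cv2.imwrite('pics/c1.png',c)
im=cv2.imread('pics/side0.png'); c=cv2.resize(im[140:340,220:420],None,fx=3,fy=3,interpolation=cv2.INTER_CUBIC); cv2.imwrite('pics/c2.png',c)
E
```

```text
(no output)
```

View pics/c1.png

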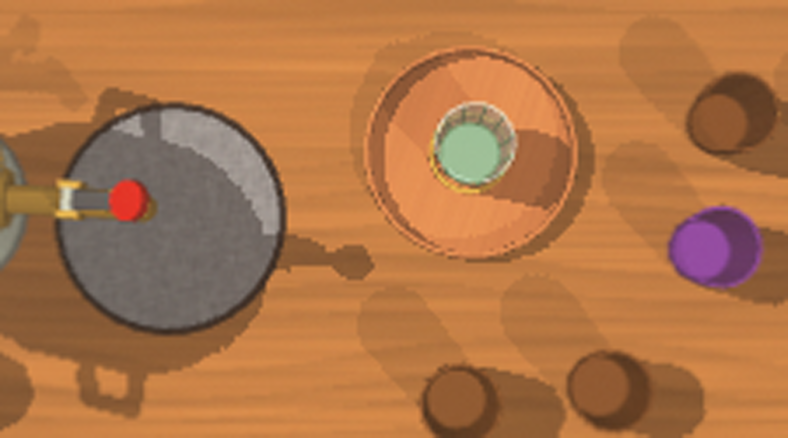

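View pics/c2.png

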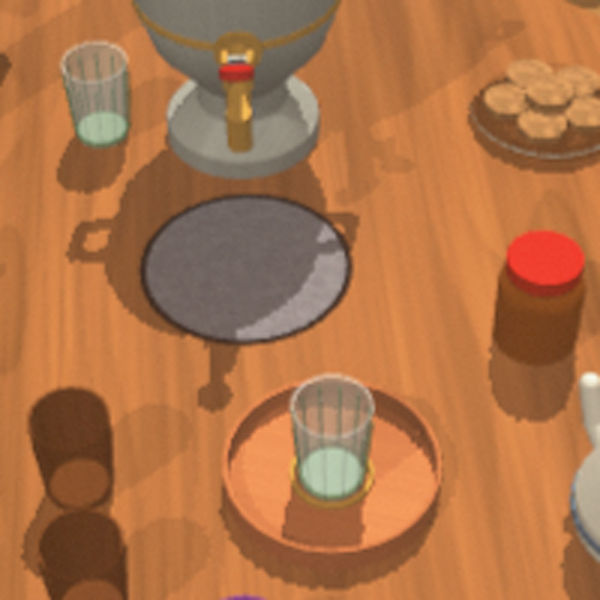

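The crop confirms it: the clear glass with the green foot stands in the tray's collar. Tray rim centre is at crop (471,153), mat centre at (171,217), red pad at (128,201).

```bash
python3 - <<'E'
from h import *
f=lambda x,y:((x+.5)/3.5-.5+215,(y+.5)/3.5-.5+205)
g=lambda x,y:((x+.5)/3-.5+220,(y+.5)/3-.5+140)
def c(n,k,l,r,t,b,z):
    mx,my=(l+r)/2,(t+b)/2
    P=[at(n,*k(*q),z) for q in((l,my),(r,my),(mx,t),(mx,b))]
    print(n,(np.mean(P,0)*1e3).round(),[round(1e3*np.linalg.norm(P[i]-P[i+1])) for i in(0,2)])
c('top',f,57,285,103,332,0);c('side',g,142,351,196,342,0)
c('top',f,364,578,47,259,.026);c('side',g,222,441,380,551,.026)
print('pad',at('top',*f(128,201),.236)*1e3,at('side',*g(237,72),.231)*1e3)
for a,b in((733,112),(460,400),(608,390),(716,248)): print(at('top',*f(a,b),.05).round(3))
p=at('top',188,313,.03);print('spare',p)
s=monitor.read_state();print(R.from_rotvec(s['tcp_rot']).as_matrix().round(3))
E
```

```text
top [520. 138.   0.] [196, 196]
side [524. 137.   0.] [196, 193]
top [ 573. -118.   26.] [180, 179]
side [ 578. -120.   26.] [178, 175]
pad [518.49085673 135.8952698  236.        ] [522.96064831 137.05118864 231.        ]
[ 0.605 -0.334  0.05 ]
[ 0.369 -0.107  0.05 ]
[ 0.377 -0.227  0.05 ]
[ 0.493 -0.318  0.05 ]
spare [0.38119617 0.35459748 0.03      ]
[[-0.001  0.435  0.901]
 [-0.002  0.901 -0.435]
 [-1.    -0.002 -0.   ]]
```

Request:
{"api": "jog_arm", "payload": {
  "rows": [
    [-0.09, -0.05, 0, 0, 0, 0, 45],
    [-0.09, -0.1, 0, 0, 0, 0, 45],
    [-0.09, -0.15, 0, 0, 0, 0, 45],
    [-0.09, -0.2, 0, 0, 0, 0, 45],
    [-0.09, -0.25, 0, 0, 0, 0, 45],
    [-0.09, -0.25, 0, 0, 0, 0, 45],
    [-0.09, -0.25, 0, 0, 0, 0, 45],
    [-0.09, -0.27, 0.04, 0, 0, 0, 45],
    [-0.09, -0.29, 0.08, 0, 0, 0, 45],
    [-0.09, -0.31, 0.12, 0, 0, 0, 45],
    [-0.09, -0.33, 0.16, 0, 0, 0, 45],
    [-0.09, -0.35, 0.2, 0, 0, 0, 45],
    [-0.09, -0.37, 0.25, 0, 0, 0, 45],
    [-0.09, -0.395, 0.3, 0, 0, 0, 45],
    [-0.09, -0.395, 0.3, 0, 0, 0, 45],
    [-0.09, -0.395, 0.3, 0, 0, 0, 45]
  ]
}}

```text
time: 1.7
tool_pos: [0.3927, 0.1202, 0.3203]
tcp_rot: [0.354, 1.543, -0.358]
wrist_force: [-0.0, -0.2, -0.3]
width: 0.451
```

Request:
{"api": "jog_arm", "payload": {
  "rows": [
    [0, -0.05, 0.03, 0, 0, 0, 45],
    [0, -0.1, 0.06, 0.08, 0, 0, 45],
    [0, -0.14, 0.09, 0.16, 0, 0, 45],
    [0, -0.18, 0.12, 0.24, 0, 0, 45],
    [0, -0.22, 0.15, 0.335, 0, 0, 45],
    [0.05, -0.22, 0.18, 0.335, 0, 0, 45],
    [0.1, -0.22, 0.21, 0.335, 0, 0, 45],
    [0.15, -0.219, 0.239, 0.335, 0, 0, 45],
    [0.2, -0.219, 0.239, 0.335, 0, 0, 45],
    [0.2, -0.219, 0.239, 0.335, 0, 0, 45],
    [0.2, -0.219, 0.239, 0.335, 0, 0, 45]
  ]
}}

```text
time: 2.8
tool_pos: [0.5079, -0.1783, 0.1149]
tcp_rot: [0.615, 1.495, -0.618]
wrist_force: [-0.6, -0.6, 0.1]
width: 0.453
```

```bash
python3 - <<'E'
from h import *
s=monitor.read_state();print(R.from_rotvec(s['tcp_rot']).as_matrix().round(3),s['tool_pos'])
a=imaging.read_camera('wrist');b=imaging.read_camera('top')[180:360,230:470]
cv2.imwrite('pics/w1.png',np.hstack([cv2.resize(a,(400,300)),cv2.resize(b,(400,300))]))
E
```

```text
[[-0.012  0.708  0.706]
 [ 0.003  0.706 -0.708]
 [-1.    -0.007 -0.011]] [ 0.50788548 -0.17827083  0.11493113]
```

View pics/w1.png

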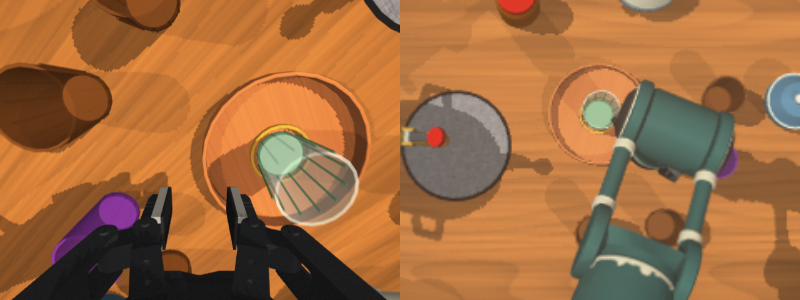

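```bash
python3 - <<'E'
from h import *
s=monitor.read_state()
P=[at('wrist',u*1.6,v*1.6,.026,s)[:2] for u,v in((204,147),(370,140),(280,73),(340,83),(222,105),(352,197))]
P=np.array(P);A=np.c_[2*P,np.ones(len(P))];x=np.linalg.lstsq(A,(P**2).sum(1),rcond=None)[0]
print(P.round(3),x[:2],np.sqrt(x[2]+x[:2]@x[:2]))
E
```

```text
[[ 0.511 -0.173]
 [ 0.633 -0.041]
 [ 0.51  -0.066]
 [ 0.56  -0.03 ]
 [ 0.492 -0.128]
 [ 0.679 -0.094]] [ 0.58739686 -0.12062031] 0.09412036656710837
```

Request:
{"api": "jog_arm", "payload": {
  "rows": [
    [0.04, 0.001, 0.006, 0, 0, 0, 45],
    [0.07, 0.001, 0.006, 0, 0, 0, 45],
    [0.085, 0.001, 0.006, 0, 0, 0, 45],
    [0.095, 0.001, 0.006, 0, 0, 0, 45],
    [0.102, 0.001, 0.006, 0, 0, 0, 45],
    [0.102, 0.001, 0.006, 0, 0, 0, 45],
    [0.102, 0.001, 0.006, 0, 0, 0, 45]
  ]
}}

```text
time: 3.6
tool_pos: [0.5166, -0.1841, 0.0196]
tcp_rot: [0.614, 1.483, -0.617]
wrist_force: [0.5, -0.9, 0.2]
width: 0.45
```

```bash
python3 - <<'E'
from h import *
a=imaging.read_camera('wrist');b=imaging.read_camera('side')[220:400,200:440]
cv2.imwrite('pics/w2.png',np.hstack([cv2.resize(a,(400,300)),cv2.resize(b,(400,300))]))
E
```

```text
(no output)
```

View pics/w2.png

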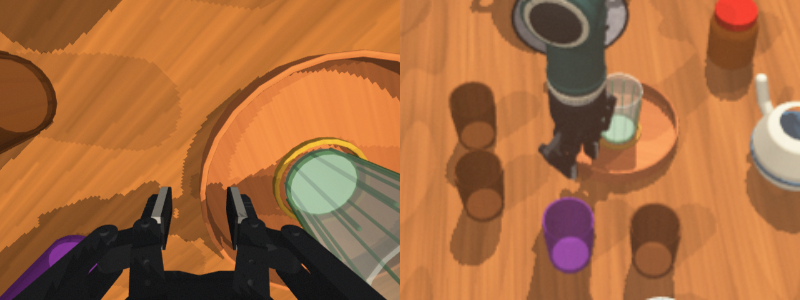

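Request:
{"api": "jog_arm", "payload": {
  "rows": [
    [0.008, 0, 0, 0, 0, 0, 45],
    [0.008, 0, 0, 0, 0, 0, 45],
    [0.008, 0, 0, 0, 0, 0, 30],
    [0.008, 0, 0, 0, 0, 0, 20],
    [0.008, 0, 0, 0, 0, 0, 10],
    [0.008, 0, 0, 0, 0, 0, 0],
    [0.008, 0, 0, 0, 0, 0, 0],
    [0.008, 0, 0, 0, 0, 0, 0],
    [0.008, 0, 0, 0, 0, 0, 0]
  ],
  "force": 25
}}

```text
time: 4.6
tool_pos: [0.517, -0.1843, 0.0117]
tcp_rot: [0.614, 1.482, -0.617]
wrist_force: [2.5, -1.5, -1.7]
width: 0.028
```

Request:
{"api": "jog_arm", "payload": {
  "rows": [
    [0, 0.002, -0.003, 0, 0, 0, 0],
    [0, 0.004, -0.006, 0, 0, 0, 0],
    [0, 0.007, -0.011, 0, 0, 0, 0],
    [0, 0.011, -0.017, 0, 0, 0, 0],
    [0, 0.015, -0.023, 0, 0, 0, 0],
    [0, 0.02, -0.031, 0, 0, 0, 0],
    [0, 0.025, -0.039, 0, 0, 0, 0],
    [0, 0.03, -0.047, 0, 0, 0, 0],
    [0, 0.035, -0.055, 0, 0, 0, 0],
    [0, 0.039, -0.061, 0, 0, 0, 0],
    [0, 0.043, -0.067, 0, 0, 0, 0],
    [0, 0.046, -0.072, 0, 0, 0, 0],
    [0, 0.048, -0.075, 0, 0, 0, 0],
    [0, 0.048, -0.075, 0, 0, 0, 0],
    [0, 0.048, -0.075, 0, 0, 0, 0]
  ]
}}

```text
time: 6.1
tool_pos: [0.4981, -0.0966, 0.0117]
tcp_rot: [0.615, 1.483, -0.617]
wrist_force: [0.3, 1.2, 2.1]
width: 0.025
```

```bash
python3 - <<'E'
from h import *
a=imaging.read_camera('top')[180:330,230:430];b=imaging.read_camera('side')[180:330,220:420]
cv2.imwrite('pics/w3.png',np.hstack([cv2.resize(a,(400,300)),cv2.resize(b,(400,300))]))
E
```

```text
(no output)
```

View pics/w3.png

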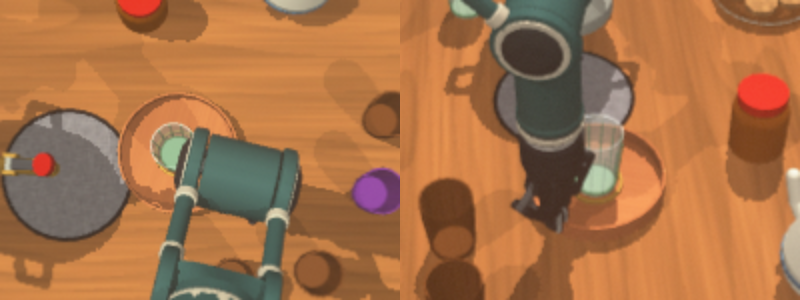

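```bash
python3 - <<'E'
from h import *
print('tray',at('top',318.8,256,.026))
def tri(a,b):
    (o1,d1),(o2,d2)=ray('top',*a),ray('side',*b)
    A=np.c_[d1,-d2];t=np.linalg.lstsq(A,o2-o1,rcond=None)[0];p,q=o1+d1*t[0],o2+d2*t[1];return p.round(3),q.round(3)
print(tri((378,275),(286,204)))
z=tri((378,275),(286,204))[0][2]
for u,v in((318,258),(331,244),(317,268)): print(at('top',u,v,z))
E
```

```text
tray [ 0.55034203 -0.02797965  0.026     ]
(array([ 0.483, -0.16 ,  0.369]), array([ 0.487, -0.16 ,  0.369]))
[ 0.51933543 -0.03093115  0.369     ]
[ 0.54976693 -0.05895872  0.369     ]
[ 0.49775783 -0.02885904  0.369     ]
```

Request:
{"api": "jog_arm", "payload": {
  "rows": [
    [0, 0.003, -0.004, 0, 0, 0, 0],
    [0, 0.007, -0.01, 0, 0, 0, 0],
    [0, 0.012, -0.018, 0, 0, 0, 0],
    [0, 0.018, -0.027, 0, 0, 0, 0],
    [0, 0.024, -0.036, 0, 0, 0, 0],
    [0, 0.031, -0.046, 0, 0, 0, 0],
    [0, 0.038, -0.056, 0, 0, 0, 0],
    [0, 0.045, -0.067, 0, 0, 0, 0],
    [0, 0.052, -0.078, 0, 0, 0, 0],
    [0, 0.059, -0.088, 0, 0, 0, 0],
    [0, 0.066, -0.098, 0, 0, 0, 0],
    [0, 0.072, -0.107, 0, 0, 0, 0],
    [0, 0.077, -0.115, 0, 0, 0, 0],
    [0, 0.081, -0.121, 0, 0, 0, 0],
    [0, 0.084, -0.125, 0, 0, 0, 0],
    [0, 0.085, -0.127, 0, 0, 0, 0],
    [0, 0.085, -0.127, 0, 0, 0, 0],
    [0, 0.085, -0.127, 0, 0, 0, 0]
  ]
}}

```text
time: 8.0
tool_pos: [0.4689, 0.0539, 0.0117]
tcp_rot: [0.617, 1.483, -0.617]
wrist_force: [0.6, 1.2, 4.4]
width: 0.019
```

```bash
python3 - <<'E'
from h import *
a=imaging.read_camera('top')[205:315,215:325];b=imaging.read_camera('side')[170:290,250:370]
cv2.imwrite('pics/w4.png',np.hstack([cv2.resize(a,(400,400),interpolation=2),cv2.resize(b,(400,400),interpolation=2)]))
E
```

```text
(no output)
```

View pics/w4.png

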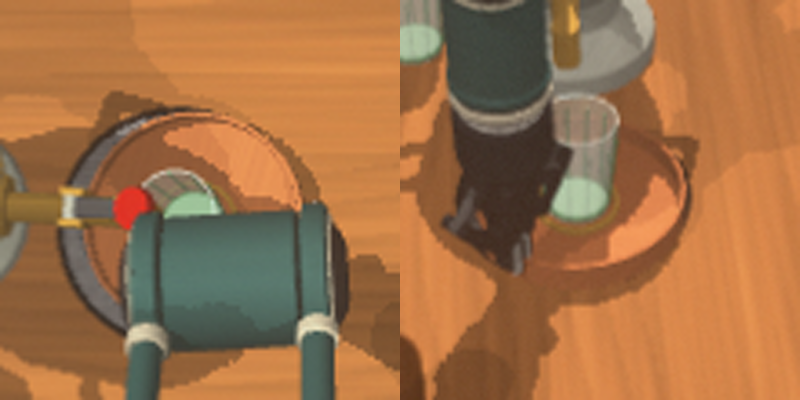

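```bash
python3 - <<'E'
from h import *
from scipy.optimize import least_squares
th=np.linspace(0,2*np.pi,181)
def ext(n,c,z,r): 
    q=np.array([proj(n,np.array([c[0]+r*np.cos(t),c[1]+r*np.sin(t),z])) for t in th]);return q[:,0].min(),q[:,0].max(),q[:,1].min(),q[:,1].max()
def f(c): 
    a=ext('top',c,.026,.09);return np.array([a[0]-237.5,a[1]-297.2,a[2]-235.2])
s=least_squares(f,[.52,.12],diff_step=1e-3);print('top tray',s.x,s.fun)
def g(c):
    a=ext('side',c,.026,.09);b=ext('side',c,0,.09);return np.array([a[1]-336.6,b[3]-251.3])
s=least_squares(g,[.52,.12],diff_step=1e-3);print('side tray',s.x,s.fun)
E
```

```text
top tray [0.52171607 0.12351412] [-0.62427546  0.6166454  -0.00896533]Traceback (most recent call last):
  File "<stdin>", line 11, in <module>
    return func(*args, **kwargs)
    result = trf(vector_fun.fun, vector_fun.jac, x0, f0, J0, lb, ub, ftol, xtol,
                 gtol, max_nfev, x_scale, loss_function, tr_solver,
                 tr_options.copy(), verbose, callback=callback_wrapped)
    return trf_no_bounds(
        fun, jac, x0, f0, J0, ftol, xtol, gtol, max_nfev, x_scale,
        loss_function, tr_solver, tr_options, verbose, callback=callback)
    f_new = fun(x_new)
    self._update_fun()
    ~~~~~~~~~~~~~~~~^^
    self.f = self.fun_wrapped(xp_copy(self.x))
             ~~~~~~~~~~~~~~~~^^^^^^^^^^^^^^^^^
    return np.atleast_1d(self.fun(x))
                         ~~~~~~~~^^^
    return self.f(x, *self.args, **self.kwargs)
           ~~~~~~^^^^^^^^^^^^^^^^^^^^^^^^^^^^^^
  File "<stdin>", line 10, in g
  File "<stdin>", line 5, in ext
  File "h.py", line 14, in proj
    p=imaging.camera_params(name);T=np.linalg.inv(np.array(p['T']));c=T[:3,:3]@P+T[:3,3];s=c[:2]/c[2];s=s*(1+p['k1']*(s@s))
ValueError: time passes only in moves, steps and waits
```

Request:
{"api": "jog_arm", "payload": {
  "rows": [
    [0, 0.002, -0.003, 0, 0, 0, 0],
    [0, 0.004, -0.006, 0, 0, 0, 0],
    [0, 0.007, -0.01, 0, 0, 0, 0],
    [0, 0.009, -0.0125, 0, 0, 0, 0],
    [0, 0.009, -0.0135, 0, 0, 0, 0],
    [0, 0.009, -0.0135, 0, 0, 0, 0],
    [0, 0.009, -0.0135, 0, 0, 0, 0],
    [0, 0.009, -0.0135, 0, 0, 0, 10],
    [0, 0.009, -0.0135, 0, 0, 0, 20],
    [0, 0.009, -0.0135, 0, 0, 0, 35],
    [0, 0.009, -0.0135, 0, 0, 0, 35],
    [-0.02, 0.009, -0.0135, 0, 0, 0, 35],
    [-0.045, 0.009, -0.0135, 0, 0, 0, 35],
    [-0.08, 0.009, -0.0135, 0, 0, 0, 35],
    [-0.1, -0.02, -0.0135, 0, 0, 0, 35],
    [-0.1, -0.06, -0.0135, 0, 0, 0, 35],
    [-0.1, -0.1, -0.0135, 0, 0, 0, 0],
    [-0.1, -0.1, -0.0135, 0, 0, 0, 0]
  ]
}}

```text
time: 9.9
tool_pos: [0.3849, -0.0087, 0.1108]
tcp_rot: [0.617, 1.484, -0.62]
wrist_force: [0.2, 0.8, 0.0]
width: 0.019
```

```bash
python3 - <<'E'
from h import *
a=imaging.read_camera('top')[205:315,215:325];b=imaging.read_camera('side')[160:280,250:370]
cv2.imwrite('pics/w5.png',np.hstack([cv2.resize(a,(400,400),interpolation=2),cv2.resize(b,(400,400),interpolation=2)]))
E
```

```text
(no output)
```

View pics/w5.png

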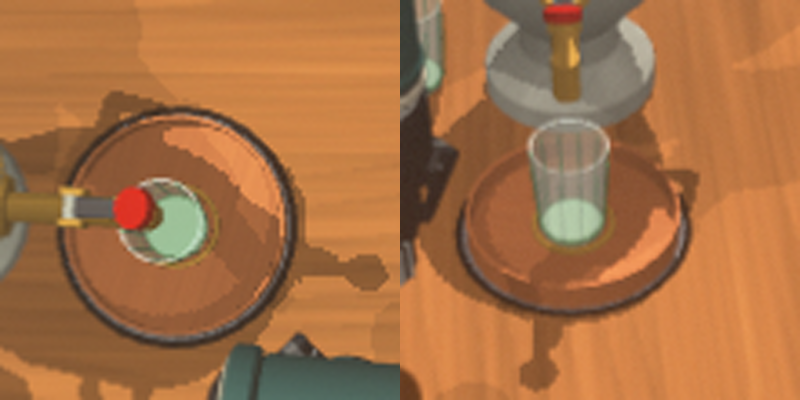

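The tray sits inside the mat outline, concentric with it in both views (top crop: tray centre about (177,224), mat about (177,226)). The glass is upright and the lever is still released. Next I go over the pad.

Request:
{"api": "jog_arm", "payload": {
  "rows": [
    [-0.05, 0, 0, 0, 0, 0, 0],
    [-0.1, 0, 0, 0, 0, 0, 0],
    [-0.155, 0, 0, 0, 0, 0, 0],
    [-0.155, 0, 0, 0, 0, 0, 0],
    [-0.155, 0.05, 0, 0, 0, 0, 0],
    [-0.155, 0.1, -0.001, 0, 0, 0, 0],
    [-0.155, 0.14, -0.002, 0, 0, 0, 0],
    [-0.155, 0.17, -0.003, 0, 0, 0, 0],
    [-0.155, 0.19, -0.003, 0, 0, 0, 0],
    [-0.155, 0.195, -0.003, 0, 0, 0, 0],
    [-0.155, 0.195, -0.003, 0, 0, 0, 0],
    [-0.155, 0.195, -0.003, 0, 0, 0, 0]
  ]
}}

```text
time: 11.2
tool_pos: [0.5243, 0.1317, 0.2663]
tcp_rot: [0.618, 1.482, -0.618]
wrist_force: [-0.7, 0.0, -0.1]
width: -0.0
```

```bash
python3 - <<'E'
from h import *
s=monitor.read_state();print(R.from_rotvec(s['tcp_rot']).as_matrix().round(3),s['tool_pos'],s['wrist_force'])
a=imaging.read_camera('wrist')
b=imaging.read_camera('side')[120:270,230:380]
cv2.imwrite('pics/w6.png',np.hstack([cv2.resize(a,(400,300)),cv2.resize(b,(400,300))]))
E
```

```text
[[-0.001  0.711  0.704]
 [ 0.     0.704 -0.711]
 [-1.    -0.001 -0.001]] [0.52432773 0.13169328 0.26631201] [-0.65766419  0.01642355 -0.11746374]
```

View pics/w6.png

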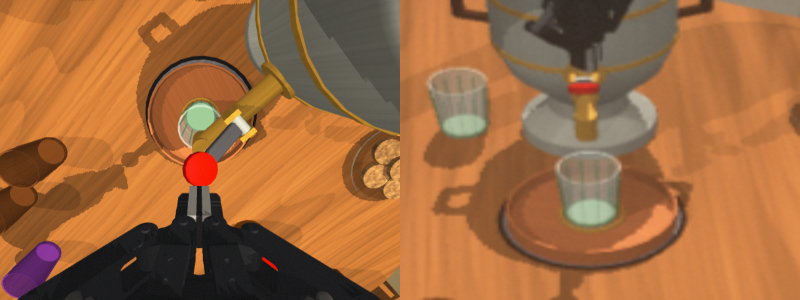

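```bash
python3 - <<'E'
from h import *
s=monitor.read_state();print(at('wrist',201*1.6,170*1.6,.236,s),at('wrist',201*1.6,147*1.6,.005,s), s['tool_pos'])
P=imaging.camera_params('wrist');print(np.round(P['T_tool_cam'],3))
E
```

```text
[0.52162814 0.13621156 0.236     ] [0.56299792 0.09702339 0.005     ] [0.52429555 0.13125936 0.26681703]
[[ 0.001 -0.329  0.944 -0.144]
 [ 1.     0.    -0.001  0.   ]
 [ 0.     0.944  0.329 -0.084]
 [ 0.     0.     0.     1.   ]]
```

Request:
{"api": "jog_arm", "payload": {
  "rows": [
    [0.012, -0.0015, -0.0015, 0, 0, 0, 0],
    [0.022, -0.0015, -0.0015, 0, 0, 0, 0],
    [0.03, -0.0015, -0.0015, 0, 0, 0, 0],
    [0.035, -0.0015, -0.0015, 0, 0, 0, 0],
    [0.04, -0.0015, -0.0015, 0, 0, 0, 0],
    [0.044, -0.0015, -0.0015, 0, 0, 0, 0],
    [0.048, -0.0015, -0.0015, 0, 0, 0, 0],
    [0.052, -0.0015, -0.0015, 0, 0, 0, 0],
    [0.055, -0.0015, -0.0015, 0, 0, 0, 0],
    [0.0565, -0.0015, -0.0015, 0, 0, 0, 0],
    [0.0565, -0.0015, -0.0015, 0, 0, 0, 0],
    [0.0565, -0.0015, -0.0015, 0, 0, 0, 0],
    [0.0565, -0.0015, -0.0015, 0, 0, 0, 0]
  ]
}}

```text
time: 12.6
tool_pos: [0.5226, 0.1301, 0.2111]
tcp_rot: [0.618, 1.479, -0.619]
wrist_force: [-0.5, -3.6, 6.1]
width: 0.007
```

```bash
python3 - <<'E'
from h import *
a=imaging.read_camera('wrist')
b=imaging.read_camera('side')[120:270,230:380]
s=monitor.read_state();print(s['tool_pos'],s['wrist_force'],s['time'])
cv2.imwrite('pics/w7.png',np.hstack([cv2.resize(a,(400,300)),cv2.resize(b,(400,300))]))
E
```

```text
[0.52258643 0.13007442 0.21109799] [-0.48043566 -4.30441182  6.16274637] 12.7
```

View pics/w7.png

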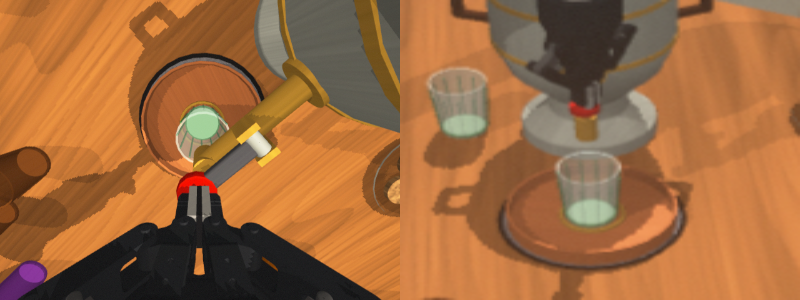

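Request:
{"api": "jog_arm", "payload": {
  "rows": [
    [0.001, 0, 0, 0, 0, 0, 0],
    [0.001, 0, 0, 0, 0, 0, 0],
    [0.001, 0, 0, 0, 0, 0, 0],
    [0.001, 0, 0, 0, 0, 0, 0],
    [0.001, 0, 0, 0, 0, 0, 0],
    [0.001, 0, 0, 0, 0, 0, 0],
    [0.001, 0, 0, 0, 0, 0, 0],
    [0.001, 0, 0, 0, 0, 0, 0]
  ]
}}

```text
time: 13.5
tool_pos: [0.5226, 0.1299, 0.2107]
tcp_rot: [0.618, 1.478, -0.619]
wrist_force: [-0.7, -1.1, 5.1]
width: -0.001
```

```bash
python3 - <<'E'
from h import *
s=monitor.read_state();print(s['tool_pos'],s['wrist_force'],s['time'],s['joint_vel'].round(4))
if .207<s['tool_pos'][2]<.213 and s['wrist_force'][2]>4: print(finish_job())
E
```

```text
[0.52259559 0.12993399 0.21070303] [-0.68749734 -1.07364989  5.13306678] 13.5 [-0.0018  0.0001  0.0005 -0.0004  0.0005  0.0007]
the job is handed in; nothing more can be done
None
```

I gripped the tray by its rim and slid it flat along the table onto the drip mat. I then let go, pressed the red pad down with closed fingers, and handed the job in at 13.5 s while still holding it. No verdict was reported.

**Last checks:**
- **Tray and glass:** after the release the tray was concentric with the mat in the top and side pictures, within about 4 mm by eye. The glass was upright, and both looked unchanged in the picture taken with the lever pressed.
- **Tap lever:** the fingertips held steady at z = 0.2107 m, and a level pad top is 0.210 m, so the joint is about 0.49 rad. I inferred that from the fingertip height, since the joint itself can't be read.
- **Other objects:** the arm stayed clear of the spare glass, sugar bowl and jam jar. I did not measure their positions again at the end.

**What disagreed:**
- **Press force:** the vertical force was 5.1 N at hand-in, and 6.1 N just before. The stated value at level is about 7 N. Friction at the pad may explain the gap.
- **Tray position:** the estimate from the gripper pose differed from the top camera's by about 10 mm during the slide. I placed the tray by comparing it with the mat in the camera pictures.

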